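# Present the loose calibration drum to the dental scanner on its carry tray

### The arm

A 6-joint arm with a two-finger parallel gripper is mounted at the origin on the work surface. World frame = base frame: x ahead of the robot, y to its left, z up, the work surface at z = 0. Lengths are in m, angles in degrees, forces in N, time in s.
With the tool pointing down it reaches from about 0.275 to 0.825 m from the base axis. Payload 5.2 kg.
Tool frame: the origin (TCP) lies midway between the tips of the shut fingers; the grasp point (between the pads) lies 19 mm behind it; z points along the fingers, y is the line along which they close (so a half turn about z gives the same grasp; the last joint's range is limited). The gripper opens to 93 mm and grips with 3 to 60 N. Pads are 15 mm wide; open, the fingers measure 128 mm over their backs; the gripper's body (75 mm by 188 mm) begins 65 mm behind the grasp point.
Start: joints at [-85.875, 14.817, 87.949, -0, 77.235, -11.62], TCP at [0.149, -0.529, 0.219] pointing down, gripper open.
Joint ranges: [-179.93, 179.93], [-52.35, 119.4], [10.71, 147.94], [-69.91, 249.91], [12.55, 155.21], [-178.61, 178.61]. Speed limits (degrees/s): [147.25, 147.25, 180, 180, 180, 180].

### API

Orientations are given as a 3x3 rotation matrix whose columns are the frame's x, y, z axes.
In Python, from workcell import r gives the robot as it stands.
- The arm moves only by the tool send_rows, never from a script. Its arguments are lists of equal length, an entry for each row: "fingers": the opening, from -1 (shut) to 1 (fully open); "slide": the shift along the tool's x, y, z each as a share of 0.08 m, from -1 to 1, a list of three; "rotation": the turn, a rotation vector about the tool's x, y, z each as a share of 180 degrees, from -1 to 1, a list of three. A call has 1 to 12 rows; each row is the pose to reach, as a shift and turn from the pose commanded when the call began, along the tool's axes at that moment, turning the shorter way round; what a row does not reach only later rows make up. A row lasts 1/10 s, in which the tool goes at most 50 mm and 8.59 degrees, less where a joint would pass 70% of its speed; a pose out of reach is approached as far as the arm can. A call with a number of a shift or a turn outside -1 to 1 is refused whole. A call with a gripper value outside its range is refused whole. The fingers move at their own pace and stop on an object; "grip_force" is the grip in N (left out, the last holds). Time passes only in rows, so rows that repeat a pose let the fingers close. It gives the time, the measured TCP pose, the force, the opening and the grip force at its end, in the units of the state.
- r.get_obs(): the state, without advancing time (a new reading comes with each control period).
- r.capture(name): name is "side" or "top"; returns a dict with "pixels" (400x640x3 uint8, red, green, blue), "z_map" (400x640 float32, m along the optical axis (not along the pixel's ray), 0 where there is no reading), "intrinsics" (3x3 intrinsics, pixels), "k1" (the pictures are not rectified: a ray, as slopes to the right and down, at radius r is drawn at 1 + k1 r^2 times it, then the intrinsics apply), "cam_to_world" (4x4, takes a point from camera to world coordinates). Camera axes: x right, y down, z forward; pixel columns grow to the right and rows downward; lengths in m; the calibration is good to about 2 mm. A picture is of the moment at which its call begins.
- r.sign_off(): hands the job in; it is judged then, once.
The state is a dict: "clock": time; "qpos": joint angles; "qd": joint speeds; "tau": joint torques, N m; "tcp_pos": TCP position; "ee_rot": TCP orientation; "force": force on the tool from outside, world axes, zero at the start; "torque": the same for the moment, N m; "width": opening from 0.0 (shut) to 1.0 (fully open); "finger_force": force on a finger pad.
Only numpy, scipy, OpenCV 4.12 (cv2) and the standard library are available. Lean on these libraries where they do the work, as an engineer would, in place of code of your own. Each camera call takes 0.05 s, during which the arm holds its last target. There are 200 camera calls.

### The job

Pick up the blue carry tray by its black handle post and, well clear of the bench and still away from the scanner, tip it gently so that the loose white drum rolls from the end of its lane up onto the green band, at the top of the cambered floor, and stays there for three seconds; never touch the drum or spill it. Then carry the tray over the scanner and hold it level with its green band above the green disc of the base plate, about 100 mm above it, lane square to the scanner (parallel to its row of two cameras), with the drum staying on the green band for five seconds. Finish while still holding it there, drum on the band and practically at rest; leave the other things on the bench alone.

Things in the scene. Friction and masses are not known exactly. Their poses are not given: they have to be found in the camera images.
- tray: Blue carry tray, 0.4 kg +-20%, flat on the bench at start. Origin: underside below lane middle. y along the lane, z up, x across, away from the handle post (robot side). Lane floor cambered along y, radius 1.4 m: highest in the middle, 14 mm above the underside, 9 mm at the ends; inside x +-34, y +-120 mm; walls 35, black end stops 47 mm high. Outside 76 x 256 mm, post's foot to x = -88 mm.
- tray_band (a point): Middle of the green band that crosses the top of the lane floor: x = 0, y = 0, z = 14 mm in the tray's frame. The band covers y -25 to 25 mm; the drum is on it while its centre is within 25 mm of the band's middle along y.
- tray_handle (a point): Grip point inside the tray's upright black handle post (44 mm in x, 22 mm in y, top 130 mm above the underside): x = -62, y = 0, z = 105 mm in the tray's frame, 25 mm below the post's top. Fingertips 78 mm or more above the tray's underside pass over the drum and walls.
- drum: Loose solid white cylinder, orange bands, radius 30, length 60 mm, 0.2 kg (0.14-0.28). Origin: centre; x: its axis, across the lane; y, z turn with it. Starts at rest at the lane's -y end; travel tray y +-90 mm. Acceleration along y relative to the tray = 2/3 (9.81 (y/1.43 - tilt) - tray's acceleration), y in m, tilt in rad, + with the +y end up; rolling resistance equals a slope of 0.015-0.02.
- scanner: Desktop scanner, fixed. Origin: bench level under the green disc. White base plate 200 (x) x 180 (y) x 20 mm centred on it; beyond it (+x, far from the robot) a foot x 100 to 200 mm, 30 mm high, and a column with a camera bar 170 mm wide, lenses from x = 126 mm, top 240 mm above the bench. y: along its row of two cameras. Open above the plate.
- scan_disc (a point): Centre of the green disc (radius 32 mm in a black ring of radius 40 mm) on top of the scanner's base plate, 20 mm above the bench.
- model_a: Plaster dental arch model, 55 x 65 x 33 mm, a bystander far ahead on the bench. Origin: middle of its underside.
- model_b: Plaster dental arch model, 55 x 65 x 33 mm, a bystander on the left. Origin: middle of its underside.
- articulator: Black and blue dental articulator, about 100 x 150 x 132 mm high, a bystander at the far right. Origin: middle of its underside.
- jar: White jar with a blue cap, radius 34 mm, 85 mm high, a bystander on the left. Origin: middle of its underside.
- pen_cup: Grey cup with three pens, radius 36 mm, 95 mm high (pens to 150 mm), a bystander on the left. Origin: middle of its underside.
- spatula: Mixing spatula 190 mm long lying on the bench, a bystander on the right. Origin: under the middle of its length.
Not all that is in view belongs to the job. Leave any pink look-alike of the drum alone.

How it is judged (in metres and radians):
On the way, in this order (a step that is already met when the one before it is completed fails the run):
1. the tray is lifted at least 30 mm clear of the bench, still more than 0.12 m to the side of the scanner's disc (height (world z) of tray above 0.03 m and horizontal distance between tray_band and scan_disc above 0.12 m), for 0.1 s.
2. with the tray in the air and still over 0.12 m from the scanner's disc, the drum stays on the green band (centre within 25 mm of its middle) for 2.5 s (all of step 1 and y of drum in the frame of tray between -0.025 and 0.025 m and z of drum in the frame of tray between 0.035 and 0.055 m), for 2.5 s.
3. the tray is held over the scanner's disc (within 35 mm, 60 to 150 mm above it, square to it within 0.2 rad, level within 0.1 rad) with the drum on the green band for 4 s (horizontal distance between tray_band and scan_disc below 0.035 m and z of tray_band in the frame of scan_disc between 0.06 and 0.15 m and angle between the y axis of tray and the y axis of scanner, either way round below 0.2 rad and angle between tray's own z axis and vertical below 0.1 rad and y of drum in the frame of tray between -0.025 and 0.025 m and z of drum in the frame of tray between 0.035 and 0.055 m), for 4 s.
At the end, for the whole second after the job is handed in: Tray held over the scanner, touching only the gripper: band middle within 35 mm of the disc horizontally, 60 to 150 mm above it, square within 0.2 rad, level within 0.1 rad, under 0.03 m/s; drum within 25 mm of the band's middle, under 0.06 m/s (all of step 3 and linear speed of drum below 0.06 m/s and linear speed of tray below 0.03 m/s and contact force between tray and the fingers above 1 N and contact force between tray and scanner below 0.1 N); the arm keeps its last pose, push and grip.
It fails at once if the drum is spilled out of the lane (z of drum in the frame of tray above 0.07 m or z of drum in the frame of tray below 0 m).
It fails at once if the drum is touched by the robot (contact force between drum and the fingers above 0.5 N or contact force between drum and the arm above 0.5 N).
It fails at once if the tray is tipped by more than 0.35 rad (angle between tray's own z axis and vertical above 0.35 rad).
It fails at once if a bystander is moved by more than 20 mm (distance of any of model_a, model_b, articulator, jar, pen_cup, spatula from where it was at the start of the episode above 0.02 m).
It fails at once if the scanner is hit or pushed with more than 20 N (contact force between scanner and tray above 20 N or contact force between scanner and the arm above 20 N or contact force between scanner and the fingers above 20 N).
It also fails if it takes over 72 s, if anything falls off the work surface, if the arm or the gripper's body presses on something with over 40 N, if the wrist force passes 120 N, or if a joint passes its speed limit or range.

## Working session

There is one attempt and no reset: what is moved stays moved. The work goes in short steps, Python scripts to look and compute and a tool call to move; the robot and the scene stay as the last step left them, time stands still between calls to the robot, and variables do not carry over. Pictures are saved under pics/ and viewed, at most 10 in all, crops included, and the job is handed in when it is done.

Besides the shell and the picture viewer there is one more tool, called as name(argument=value, ...) on one line, values as JSON. send_rows: Moves the arm, as the interface text tells. Its arguments: {"type":"object","properties":{"fingers":{"type":"array","items":{"type":"number"}},"slide":{"type":"array","items":{"type":"array","items":{"type":"number"}}},"rotation":{"type":"array","items":{"type":"array","items":{"type":"number"}}},"grip_force":{"type":"number"}},"required":["fingers","slide","rotation"]}

```bash
mkdir -p pics; ls; python3 - <<'E'
from workcell import r
import cv2,numpy as np
o=r.get_obs();print({k:np.round(v,3).tolist() for k,v in o.items()})
for n in("top","side"):
    c=r.capture(n);cv2.imwrite(f"pics/{n}0.png",c["pixels"][:,:,::-1]);np.savez(f"{n}0.npz",**c)
    print(n,c["intrinsics"],c["k1"],c["cam_to_world"].round(3))
E
```

```text
pics
{'clock': 0.0, 'qpos': [-85.875, 14.857, 88.011, -0.002, 77.234, -11.62], 'qd': [-0.014, -0.103, -0.07, -0.016, 0.05, 0.037], 'tau': [0.0, -43.73, -28.4, 0.072, 0.042, -0.0], 'tcp_pos': [0.149, -0.529, 0.218], 'ee_rot': [[0.962, 0.271, -0.0], [0.271, -0.962, 0.002], [0.0, -0.002, -1.0]], 'force': [-0.614, -0.472, -0.327], 'torque': [-0.049, -0.029, -0.025], 'finger_force': 0.0, 'width': 1.0}
top [[473.55378635   0.         323.27809483]
 [  0.         473.55378635 204.22557199]
 [  0.           0.           1.        ]] 0.009736232720250551 [[-0.025 -0.991  0.135  0.314]
 [-1.     0.024 -0.008  0.003]
 [ 0.005 -0.135 -0.991  1.599]
 [ 0.     0.     0.     1.   ]]
side [[424.82947805   0.         322.42849876]
 [  0.         424.82947805 202.92968302]
 [  0.           0.           1.        ]] -0.05732779988231202 [[-0.833 -0.311  0.457 -0.116]
 [-0.552  0.438 -0.71   1.   ]
 [ 0.021 -0.844 -0.536  0.853]
 [ 0.     0.     0.     1.   ]]
```

View pics/top0.png

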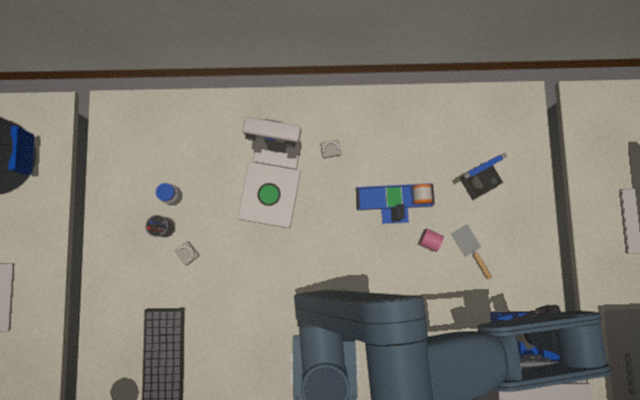

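View pics/side0.png

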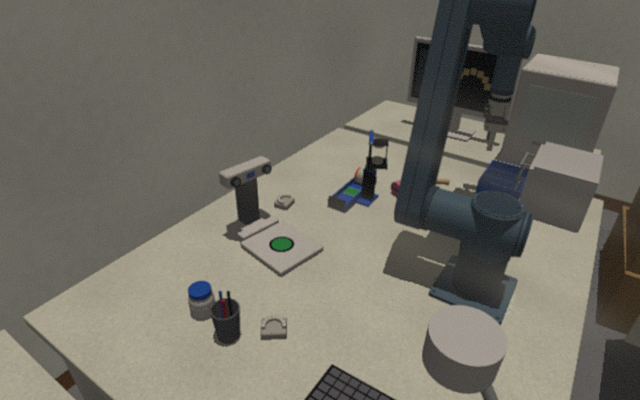

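The top view shows the blue tray at about (395,196), with the green band at (394,196), the white/orange drum at (423,194) and the post at (398,212). The scanner disc is at (269,194). The drum has two candidates: the white cylinder with orange bands in the lane (423,194), and a pink cylinder on the bench (431,240). The white one fits the description. I'll measure now and confirm with a crop.

```bash
cat > h.py <<'E'
import numpy as np,cv2
def rays(c,uv):
    n=cv2.undistortPoints(np.float64(uv).reshape(-1,1,2),c["intrinsics"],np.array([float(c["k1"]),0,0,0])).reshape(-1,2)
    return np.c_[n,np.ones(len(n))]
def plane(c,uv,z):
    T=c["cam_to_world"];d=rays(c,uv)@T[:3,:3].T
    return T[:3,3]+d*((z-T[2,3])/d[:,2])[:,None]
def cloud(c,m):
    v,u=np.nonzero(m&(c["z_map"]>0));T=c["cam_to_world"]
    return (rays(c,np.c_[u,v])*c["z_map"][v,u][:,None])@T[:3,:3].T+T[:3,3]
def hsv(c): return cv2.cvtColor(c["pixels"],cv2.COLOR_RGB2HSV)
def mask(c,lo,hi,box):
    m=cv2.inRange(hsv(c),lo,hi)>0;b=np.zeros_like(m);b[box[1]:box[3],box[0]:box[2]]=1
    return m&b
def cen(m): v,u=np.nonzero(m);return np.array([u.mean(),v.mean()])
E
python3 - <<'E'
from h import *
c=dict(np.load("top0.npz"));s=dict(np.load("side0.npz"))
G=((40,100,40),(85,255,255))
B=((100,120,40),(130,255,255))
for n,cc,bx in(("band",c,(350,170,445,230)),("disc",c,(240,165,300,230)),("band_s",s,(325,160,385,215)),("disc_s",s,(240,220,325,265))):
    m=mask(cc,*G,bx);print(n,m.sum(),cen(m),plane(cc,cen(m),.014 if'band'in n else .02).round(4),np.median(cloud(cc,m)[:,2]).round(4))
    if n=="band":
        print("rect",cv2.minAreaRect(plane(cc,np.argwhere(m)[:,::-1],.014)[:,:2].astype(np.float32)))
m=mask(c,*B,(350,175,440,212));P=cloud(c,m);print("blue z pct",np.percentile(P[:,2],[5,25,50,75,95]).round(3))
m=mask(c,(0,0,0),(179,255,255),(345,170,445,235));P=cloud(c,m)
rim=P[(P[:,2]>.029)&(P[:,2]<.055)];print("rim",len(rim),cv2.minAreaRect(rim[:,:2].astype(np.float32)))
post=P[P[:,2]>.115];print("post",len(post),post.mean(0),cv2.minAreaRect(post[:,:2].astype(np.float32)))
m=mask(c,(0,0,0),(179,255,255),(225,160,310,235));P=cloud(c,m);q=P[(P[:,2]>.014)&(P[:,2]<.026)]
print("plate",len(q),cv2.minAreaRect(q[:,:2].astype(np.float32)))
# scanner column bar
m=mask(c,(0,0,0),(179,255,255),(235,100,310,170));P=cloud(c,m);q=P[P[:,2]>.2];print("bar",cv2.minAreaRect(q[:,:2].astype(np.float32)),P[:,2].max())
a=cv2.resize(c["pixels"][160:260,340:460],None,fx=5,fy=5,interpolation=2);cv2.imwrite("pics/crop0.png",a[:,:,::-1])
E
```

```text
band 241 [393.36099585 195.89211618] [[ 0.5526 -0.2483  0.014 ]] 0.0159
rect ((0.5506080389022827, -0.24867045879364014), (0.04416980966925621, 0.06507904827594757), 88.58853149414062)
disc 283 [268.55477032 193.93992933] [[0.5687 0.1733 0.02  ]] 0.0224
band_s 83 [351.09638554 190.69879518] [[ 0.5569 -0.2484  0.014 ]] 0.0145
disc_s 222 [281.17567568 243.88288288] [[0.5666 0.1746 0.02  ]] 0.0209
blue z pct [0.007 0.011 0.014 0.018 0.036]
rim 421 ((0.5011062622070312, -0.2540818154811859), (0.17284221947193146, 0.2632967531681061), 1.3161883354187012)
post 121 [ 0.48655668 -0.25056901  0.13150579] ((0.4867790639400482, -0.25143691897392273), (0.04532860219478607, 0.024291222915053368), 1.1866004467010498)
plate 2771 ((0.5810010433197021, 0.18725669384002686), (0.2158365100622177, 0.22115889191627502), 78.49258422851562)
bar ((0.7243726253509521, 0.1403430700302124), (0.17002373933792114, 0.06976643204689026), 78.78510284423828) 0.247463570978389
```

View pics/crop0.png

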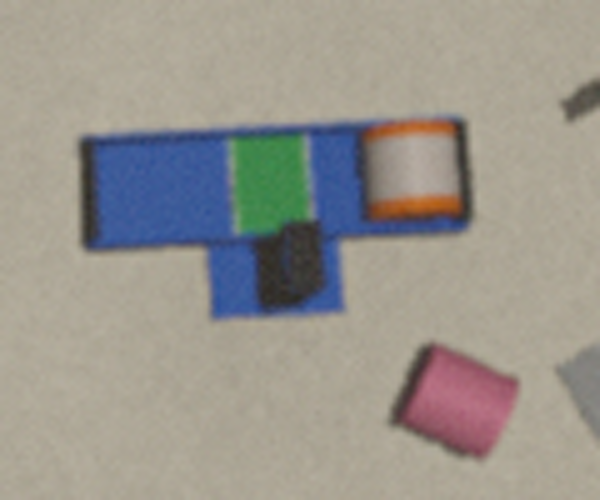

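The crop confirms it: the white drum with orange bands sits at the lane's -y end (right), against the black stop, and the pink decoy lies off the tray. The post is at (0.487,-0.251) with its top at about 0.131, and post to band is about 63 mm, both matching the given sizes. Tray yaw is about +1.8° and scanner yaw about -11.5°.

I'll grasp across the post's x faces, so tool y = tray x and tool x = tray y.

```bash
cat >> h.py <<'E'
from scipy.spatial.transform import Rotation as R
def toolrot(yaw):
    s,c=np.sin(np.radians(yaw)),np.cos(np.radians(yaw))
    return np.array([[-s,c,0],[c,s,0],[0,0,-1.]])
def need(o,p,Rt):
    A=np.array(o["ee_rot"])
    return (A.T@(np.array(p)-o["tcp_pos"])/.08).round(3), (R.from_matrix(A.T@Rt).as_rotvec()/np.pi).round(4)
E
python3 - <<'E'
from h import *
from workcell import r
o=r.get_obs();print(need(o,(.487,-.251,.2),toolrot(1.8)))
E
```

```text
(array([ 5.006, -2.197,  0.229]), array([-3.000e-04, -4.000e-04, -4.225e-01]))
```

send_rows(fingers=[1,1,1], slide=[[0.5,-0.22,0],[1,-0.44,0],[1,-0.44,0]], rotation=[[0,0,0],[0,0,0],[0,0,0]], grip_force=50)

```text
clock: 0.4
tcp_pos: [0.2197, -0.4702, 0.2183]
ee_rot: [[0.961, 0.275, 0.001], [0.275, -0.961, 0.003], [0.002, -0.002, -1.0]]
force: [0.3, -0.4, 0.0]
width: 0.998
finger_force: 0.0
```

send_rows(fingers=[1,1], slide=[[0.5,-0.22,0],[1,-0.44,0]], rotation=[[0,0,0],[0,0,0]])

```text
clock: 0.6
tcp_pos: [0.2841, -0.4181, 0.2183]
ee_rot: [[0.963, 0.269, -0.0], [0.269, -0.963, 0.0], [-0.0, -0.0, -1.0]]
force: [0.5, -0.5, 0.2]
width: 0.998
finger_force: 0.0
```

send_rows(fingers=[1,1], slide=[[0.5,-0.22,0],[1,-0.44,0]], rotation=[[0,0,0],[0,0,0]])

```text
clock: 0.8
tcp_pos: [0.3523, -0.3619, 0.2184]
ee_rot: [[0.963, 0.271, -0.0], [0.271, -0.963, 0.0], [-0.0, -0.0, -1.0]]
force: [0.6, -0.9, -0.2]
width: 1.0
finger_force: 0.0
```

send_rows(fingers=[1,1], slide=[[0.5,-0.22,0],[1,-0.44,0]], rotation=[[0,0,0],[0,0,0]])

```text
clock: 1.0
tcp_pos: [0.4199, -0.3062, 0.2185]
ee_rot: [[0.963, 0.271, -0.0], [0.271, -0.963, -0.0], [-0.0, 0.0, -1.0]]
force: [-0.6, -0.7, 0.4]
width: 1.002
finger_force: 0.0
```

send_rows(fingers=[1,1,1,1,1,1,1,1,1,1,1,1], slide=[[0.4,-0.2,0],[0.7,-0.3,0],[1,-0.44,0],[1,-0.44,0],[1,-0.44,0],[1,-0.44,0],[1,-0.44,0],[1,-0.44,0],[1,-0.44,0],[1,-0.44,0],[1,-0.44,0],[1,-0.44,0]], rotation=[[0,0,-0.04],[0,0,-0.08],[0,0,-0.12],[0,0,-0.16],[0,0,-0.2],[0,0,-0.24],[0,0,-0.28],[0,0,-0.32],[0,0,-0.36],[0,0,-0.4],[0,0,-0.4225],[0,0,-0.4225]])

```text
clock: 2.2
tcp_pos: [0.4862, -0.2519, 0.2183]
ee_rot: [[-0.032, 0.999, -0.001], [1.0, 0.032, 0.0], [0.0, -0.001, -1.0]]
force: [-0.8, -0.9, 1.0]
width: 1.003
finger_force: 0.0
```

```bash
python3 - <<'E'
from h import *
from workcell import r
o=r.get_obs();print(o["clock"],o["tcp_pos"],o["qpos"],need(o,(.487,-.251,.086),toolrot(1.8)))
c=r.capture("top");cv2.imwrite("pics/top1.png",cv2.resize(c["pixels"][140:260,330:480],None,fx=4,fy=4)[:,:,::-1])
E
```

```text
2.2 [ 0.48623039 -0.25186537  0.21828763] [-3.90473502e+01  1.46076425e+01  8.82807222e+01 -1.57348682e-02
  7.71479485e+01 -4.08555667e+01] (array([0.01 , 0.011, 1.654]), array([-0.0002, -0.0001,  0.0001]))
```

send_rows(fingers=[1,1,1,1], slide=[[0.01,0.01,0.25],[0.01,0.01,0.5],[0.01,0.01,0.75],[0.01,0.01,0.85]], rotation=[[0,0,0],[0,0,0],[0,0,0],[0,0,0]])

```text
clock: 2.65
tcp_pos: [0.4862, -0.2501, 0.1486]
ee_rot: [[-0.029, 1.0, -0.003], [1.0, 0.029, 0.002], [0.002, -0.003, -1.0]]
force: [0.1, -0.1, -0.3]
width: 0.998
finger_force: 0.0
```

send_rows(fingers=[1,1,1,1,1], slide=[[0,0,0.2],[0,0,0.4],[0,0,0.6],[0,0,0.8],[0,0,0.8]], rotation=[[0,0,0],[0,0,0],[0,0,0],[0,0,0],[0,0,0]])

```text
clock: 3.15
tcp_pos: [0.4862, -0.25, 0.085]
ee_rot: [[-0.03, 1.0, -0.003], [1.0, 0.03, 0.002], [0.002, -0.003, -1.0]]
force: [-0.4, -0.2, 0.3]
width: 0.998
finger_force: 0.0
```

send_rows(fingers=[0.5,0.2,0,-0.1,-0.3,-0.6,-1,-1,-1,-1,-1,-1], slide=[[0,0,0],[0,0,0],[0,0,0],[0,0,0],[0,0,0],[0,0,0],[0,0,0],[0,0,0],[0,0,0],[0,0,0],[0,0,0],[0,0,0]], rotation=[[0,0,0],[0,0,0],[0,0,0],[0,0,0],[0,0,0],[0,0,0],[0,0,0],[0,0,0],[0,0,0],[0,0,0],[0,0,0],[0,0,0]], grip_force=55)

```text
clock: 4.35
tcp_pos: [0.4875, -0.2506, 0.0868]
ee_rot: [[-0.031, 1.0, 0.0], [1.0, 0.031, -0.0], [-0.0, 0.0, -1.0]]
force: [1.6, 1.7, 1.0]
width: 0.476
finger_force: 55.0
```

send_rows(fingers=[-1,-1,-1,-1,-1,-1], slide=[[0,0,-0.07],[0,0,-0.2],[0,0,-0.37],[0,0,-0.53],[0,0,-0.66],[0,0,-0.7]], rotation=[[0,0,0],[0,0,0],[0,0,0],[0,0,0],[0,0,0],[0,0,0]])

```text
clock: 4.95
tcp_pos: [0.4878, -0.2511, 0.1442]
ee_rot: [[-0.031, 1.0, 0.002], [1.0, 0.031, -0.001], [-0.001, 0.002, -1.0]]
force: [0.4, -0.2, -6.3]
width: 0.47
finger_force: 55.0
```

send_rows(fingers=[-1,-1,-1,-1,-1,-1,-1,-1,-1], slide=[[0,0,-0.07],[0,0,-0.2],[0,0,-0.37],[0,0,-0.53],[0,0,-0.66],[0,0,-0.7],[0,0,-0.7],[0,0,-0.7],[0,0,-0.7]], rotation=[[0,0,0],[0,0,0],[0,0,0],[0,0,0],[0,0,0],[0,0,0],[0,0,0],[0,0,0],[0,0,0]])

```text
clock: 5.85
tcp_pos: [0.4869, -0.2503, 0.1979]
ee_rot: [[-0.031, 1.0, -0.001], [1.0, 0.031, 0.001], [0.001, -0.001, -1.0]]
force: [-0.0, -0.3, -5.2]
width: 0.47
finger_force: 55.0
```

```bash
python3 - <<'E'
from h import *
from workcell import r
o=r.get_obs();print({k:np.round(o[k],4).tolist() for k in("clock","tcp_pos","ee_rot","force","torque","width")})
c=r.capture("top");s=r.capture("side")
np.savez("top2.npz",**c);np.savez("side2.npz",**s)
a=np.hstack([cv2.resize(c["pixels"][130:250,330:480],(400,320)),cv2.resize(s["pixels"][90:210,310:460],(400,320))])
cv2.imwrite("pics/l2.png",a[:,:,::-1])
# tray floor plane: blue+green points
m=mask(c,(40,100,40),(130,255,255),(345,150,425,205));P=cloud(c,m);print(np.percentile(P[:,2],[5,25,50,75,95]))
E
```

```text
{'clock': 5.85, 'tcp_pos': [0.4869, -0.2503, 0.1979], 'ee_rot': [[-0.0313, 0.9995, -0.0013], [0.9995, 0.0313, 0.001], [0.001, -0.0012, -1.0]], 'force': [-0.0007, -0.2973, -5.17], 'torque': [0.2236, 0.2149, -0.003], 'width': 0.4703}
[0.11894666 0.12224489 0.12512827 0.12782365 0.14851247]
```

View pics/l2.png

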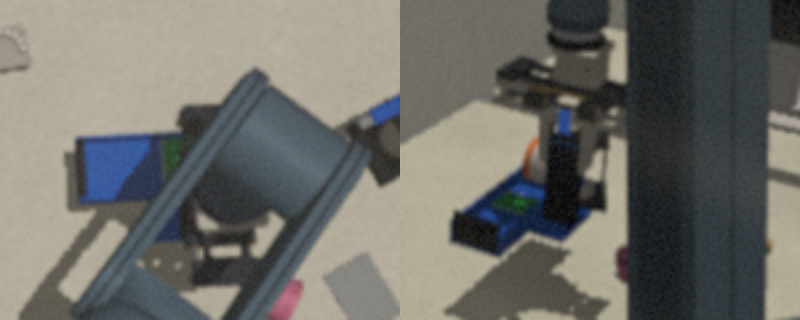

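The lifted tray is level. In the side view (right half) the drum's orange edge shows at about (530,160), left of the post. The top view is mostly hidden by the arm, though the band's left part is visible at (170,160). I'll locate the drum geometrically from the depth cloud in the tray frame, above the walls and below the fingertips.

```bash
cat >> h.py <<'E'
from scipy.optimize import least_squares
def trayT(o):
    A=np.array(o["ee_rot"]);M=np.c_[A[:,1],A[:,0],-A[:,2]]
    return M,np.array(o["tcp_pos"])-M@[-.062,0,.086]
def drum(o,cams):
    M,t=trayT(o);Q=[]
    for c in cams:
        P=(cloud(c,c["z_map"]>0)-t)@M
        Q.append(P[(abs(P[:,0])<.03)&(abs(P[:,1])<.117)&(P[:,2]>.05)&(P[:,2]<.077)])
    out=[]
    for q in Q+[np.vstack(Q)]:
        if len(q)<12: out.append((None,len(q)));continue
        zc=lambda y:-.012+np.sqrt(max(0,0)) if 0 else 1.43*np.cos(y/1.43)-1.386
        f=least_squares(lambda p:np.hypot(q[:,1]-p[0],q[:,2]-zc(p[0]))-.03,[np.median(q[:,1])],loss="soft_l1",f_scale=.003)
        out.append((round(f.x[0]*1000,1),len(q),round(1000*np.median(abs(f.fun)),1)))
    return out
def look():
    from workcell import r
    o=r.get_obs();s=r.capture("side");c=r.capture("top");o2=r.get_obs()
    M,t=trayT(o);tilt=np.degrees(np.arcsin(M[2,1]));roll=np.degrees(np.arcsin(M[2,0]))
    print("t",o["clock"],"->",o2["clock"],"tcp",np.round(o["tcp_pos"],4),"tilt",tilt.round(2),"roll",roll.round(2),"F",np.round(o["force"],2),"T",np.round(o["torque"],3),np.round(o2["torque"],3))
    print("drum y mm side/top/both",drum(o,[s,c]))
    return o,s,c
E
sed -i 's/-.012+np.sqrt(max(0,0)) if 0 else //' h.py
python3 - <<'E'
from h import *
from workcell import r
o=r.get_obs();c=dict(np.load("top2.npz"));s=dict(np.load("side2.npz"));print(drum(o,[s,c]))
# tilt of floor
M,t=trayT(o)
for cc in(s,c):
    m=mask(cc,(40,80,30),(130,255,255),(0,0,640,400));P=(cloud(cc,m)-t)@M
    q=P[(abs(P[:,0])<.033)&(abs(P[:,1])<.115)&(P[:,2]<.022)&(P[:,2]>0)]
    z=q[:,2]-(.014-q[:,1]**2/2.8);A=np.c_[np.ones(len(q)),q[:,:2]];print(len(q),np.linalg.lstsq(A,z,rcond=None)[0].round(4),q[:,1].min(),q[:,1].max())
# sim
def sim(prof,c,y=-.09,v=0,dt=.005):
    t=np.arange(0,len(prof)*.1,dt);th=np.interp(t,np.arange(len(prof)+0)*.1,prof);out=[]
    for k in th:
        a=9.81*(y/1.43-k); 
        if abs(v)<1e-4 and abs(a)<9.81*c: v=0
        else:
            s_=np.sign(v) if abs(v)>1e-4 else np.sign(a)
            vn=v+2/3*(a-s_*9.81*c)*dt
            v=0 if abs(v)>1e-4 and vn*v<0 else vn
        y+=v*dt
        if y<-.09:y,v=-.09,max(v,0)
        out.append((y,v))
    return np.array(out)
for th in(5.5,6,6.5):
  for n in (6,8,10):
    p=-np.radians(np.r_[np.linspace(0,th,7),[th]*n,np.linspace(th,0,6),[0]*15])
    print(th,n,[ (sim(p,c)[[(12),(120),(-1)],0]*1000).round(0).tolist()+(sim(p,c)[[(7+n)*20-1,-1],1]*1000).round(0).tolist() for c in(.015,.0175,.02)])
E
```

```text
[(np.float64(-91.0), 28, np.float64(2.5)), (None, 0), (np.float64(-91.0), 28, np.float64(2.5))]
212 [-0.0008  0.007   0.0013] -0.0777893111491411 0.06979905029080734
595 [0.0003 0.0001 0.0002] 0.0029616955269133986 0.11469409360596834
5.5 6 [[-90.0, -90.0, 2102.0, 133.0, 4431.0], [-90.0, -90.0, 1204.0, 113.0, 2514.0], [-90.0, -90.0, 336.0, 93.0, 659.0]]
5.5 8 [[-90.0, -90.0, 5186.0, 209.0, 10992.0], [-90.0, -90.0, 3822.0, 177.0, 8082.0], [-90.0, -90.0, 2502.0, 146.0, 5268.0]]
5.5 10 [[-90.0, -90.0, 9951.0, 324.0, 21127.0], [-90.0, -90.0, 7856.0, 274.0, 16664.0], [-90.0, -90.0, 5830.0, 226.0, 12347.0]]
6 6 [[-90.0, -89.0, 5005.0, 208.0, 10607.0], [-90.0, -89.0, 4024.0, 185.0, 8513.0], [-90.0, -90.0, 3072.0, 163.0, 6481.0]]
6 8 [[-90.0, -89.0, 9774.0, 325.0, 20752.0], [-90.0, -89.0, 8283.0, 290.0, 17573.0], [-90.0, -90.0, 6838.0, 256.0, 14490.0]]
6 10 [[-90.0, -89.0, 17170.0, 503.0, 36484.0], [-90.0, -89.0, 14882.0, 449.0, 31609.0], [-90.0, -90.0, 12662.0, 396.0, 26880.0]]
6.5 6 [[-90.0, -89.0, 8116.0, 287.0, 17225.0], [-90.0, -89.0, 7058.0, 262.0, 14967.0], [-90.0, -89.0, 6031.0, 239.0, 12774.0]]
6.5 8 [[-90.0, -89.0, 14677.0, 449.0, 31181.0], [-90.0, -89.0, 13070.0, 411.0, 27756.0], [-90.0, -89.0, 11509.0, 374.0, 24427.0]]
6.5 10 [[-90.0, -89.0, 24872.0, 694.0, 52868.0], [-90.0, -89.0, 22406.0, 636.0, 47614.0], [-90.0, -89.0, 20009.0, 579.0, 42509.0]]
```

```bash
cat > sim.py <<'E'
import numpy as np
def sim(deg,c,y,v=0,dt=.005,h=.07,lo=-.09):
    "deg: tilt at t=0, .1, .2 ...; returns y,v at each row in mm"
    t=np.arange(0,(len(deg)-1)*.1-1e-9,dt);th=np.radians(np.interp(t,np.arange(len(deg))*.1,deg))
    th=np.convolve(np.r_[[th[0]]*20,th],np.ones(21)/21,"valid")  # lag/smoothing
    acc=np.gradient(np.gradient(th,dt),dt)*h;out=[(y,v)]
    for k,ac in zip(th,acc):
        a=9.81*(y/1.43-k)-ac;f=9.81*c
        if abs(v)<1e-4 and abs(a)<f: v=0
        else:
            s=np.sign(v) if abs(v)>1e-4 else np.sign(a)
            vn=v+2/3*(a-s*f)*dt; v=0 if abs(v)>1e-4 and vn*v<0 else vn
        y+=v*dt
        if y<lo:y,v=lo,max(v,0)
        out.append((y,v))
    return np.array(out)[::20]*1000
def show(deg,y,v=0):
    for c in(.014,.0175,.021):
        o=sim(deg,c,y,v);print(c,"end y v",o[-1].round(0),"| y:",o[::2,0].round(0).tolist())
E
python3 - <<'E'
from sim import *
for T,n,F in((5.8,2,2.4),(6,2,2.4),(6,3,2.4),(6.3,2,2.4),(6.3,3,2.4),(6.6,2,2.4),(6,3,1.8)):
    d=-np.r_[0,2,4,T-.6,[T]*n,T-1.2,T-2.4,np.linspace(T-2.4,F,3)[1:],[F]*8]
    print(T,n,F,len(d));show(d,-.09)
E
```

```text
5.8 2 2.4 18
0.014 end y v [-84.  -8.] | y: [-90.0, -90.0, -90.0, -87.0, -83.0, -82.0, -82.0, -82.0, -83.0]
0.0175 end y v [-87.  -4.] | y: [-90.0, -90.0, -90.0, -88.0, -86.0, -86.0, -86.0, -86.0, -87.0]
0.021 end y v [-88.   0.] | y: [-90.0, -90.0, -90.0, -89.0, -88.0, -88.0, -88.0, -88.0, -88.0]
6 2 2.4 18
0.014 end y v [-77.   0.] | y: [-90.0, -90.0, -90.0, -87.0, -81.0, -77.0, -77.0, -77.0, -77.0]
0.0175 end y v [-83.   0.] | y: [-90.0, -90.0, -90.0, -88.0, -84.0, -83.0, -83.0, -83.0, -83.0]
0.021 end y v [-86.   0.] | y: [-90.0, -90.0, -90.0, -89.0, -87.0, -86.0, -86.0, -86.0, -86.0]
6 3 2.4 19
0.014 end y v [-47.   6.] | y: [-90.0, -90.0, -90.0, -86.0, -77.0, -67.0, -58.0, -52.0, -49.0, -47.0]
0.0175 end y v [-69.   0.] | y: [-90.0, -90.0, -90.0, -87.0, -80.0, -73.0, -69.0, -69.0, -69.0, -69.0]
0.021 end y v [-78.   0.] | y: [-90.0, -90.0, -90.0, -88.0, -83.0, -78.0, -78.0, -78.0, -78.0, -78.0]
6.3 2 2.4 18
0.014 end y v [-68.   0.] | y: [-90.0, -90.0, -90.0, -86.0, -78.0, -71.0, -68.0, -68.0, -68.0]
0.0175 end y v [-77.   0.] | y: [-90.0, -90.0, -90.0, -87.0, -81.0, -77.0, -77
[... 347 characters left out ...]
.   0.] | y: [-90.0, -90.0, -90.0, -87.0, -80.0, -71.0, -67.0, -67.0, -67.0, -67.0]
6.6 2 2.4 18
0.014 end y v [-44.  15.] | y: [-90.0, -90.0, -90.0, -85.0, -75.0, -64.0, -55.0, -49.0, -45.0]
0.0175 end y v [-67.   0.] | y: [-90.0, -90.0, -90.0, -86.0, -78.0, -70.0, -67.0, -67.0, -67.0]
0.021 end y v [-76.   0.] | y: [-90.0, -90.0, -90.0, -87.0, -80.0, -76.0, -76.0, -76.0, -76.0]
6 3 1.8 19
0.014 end y v [-60.   0.] | y: [-90.0, -90.0, -90.0, -86.0, -77.0, -67.0, -61.0, -60.0, -60.0, -60.0]
0.0175 end y v [-74.  -7.] | y: [-90.0, -90.0, -90.0, -87.0, -80.0, -73.0, -72.0, -72.0, -73.0, -74.0]
0.021 end y v [-84. -18.] | y: [-90.0, -90.0, -90.0, -88.0, -83.0, -79.0, -79.0, -80.0, -82.0, -84.0]
```

send_rows(fingers=[-1,-1,-1,-1,-1,-1,-1,-1,-1,-1,-1,-1], slide=[[0,0,0],[0,0,0],[0,0,0],[0,0,0],[0,0,0],[0,0,0],[0,0,0],[0,0,0],[0,0,0],[0,0,0],[0,0,0],[0,0,0]], rotation=[[0,-0.011,0],[0,-0.022,0],[0,-0.032,0],[0,-0.035,0],[0,-0.035,0],[0,-0.0285,0],[0,-0.0215,0],[0,-0.0175,0],[0,-0.0133,0],[0,-0.0133,0],[0,-0.0133,0],[0,-0.0133,0]])

```text
clock: 7.15
tcp_pos: [0.4872, -0.2506, 0.1986]
ee_rot: [[-0.031, 1.0, 0.001], [0.999, 0.031, -0.042], [-0.042, -0.0, -0.999]]
force: [0.1, 0.3, -7.2]
width: 0.469
finger_force: 55.0
```

```bash
python3 - <<'E'
from h import *
look();look()
E
```

```text
t 7.15 -> 7.25 tcp [ 0.4872 -0.2506  0.1986] tilt -2.4 roll -0.0 F [ 0.14  0.32 -7.18] T [0.103 0.262 0.035] [ 0.101  0.278 -0.007]
drum y mm side/top/both [(np.float64(-39.7), 117, np.float64(2.3)), (None, 3), (np.float64(-39.7), 120, np.float64(2.3))]
t 7.25 -> 7.35 tcp [ 0.4873 -0.2505  0.1987] tilt -2.4 roll 0.0 F [-0.14 -0.3  -6.01] T [ 0.101  0.278 -0.007] [ 0.078  0.186 -0.029]
drum y mm side/top/both [(np.float64(-34.8), 125, np.float64(2.5)), (None, 3), (np.float64(-34.8), 128, np.float64(2.5))]
```

```bash
python3 - <<'E'
from sim import *
for m in ([-2,-1.5,-1,-.5,0],[-2.4,-2.2,-2,-1.7,-1.3,-.8,-.4,0],[-2.2,-2,-1.8,-1.5,-1.2,-.8,-.4,0],[-2.2,-1.9,-1.6,-1.2,-.8,-.4,0]):
    d=np.r_[-2.4,m,[0]*(12-len(m))];print(m)
    for y0,v0 in((-.03,.048),(-.031,.035),(-.029,.06)):show(d,y0,v0)
E
```

```text
[-2, -1.5, -1, -0.5, 0]
0.014 end y v [8. 0.] | y: [-30.0, -20.0, -10.0, -1.0, 4.0, 7.0, 8.0]
0.0175 end y v [-5.  0.] | y: [-30.0, -20.0, -12.0, -6.0, -5.0, -5.0, -5.0]
0.021 end y v [-11.   0.] | y: [-30.0, -21.0, -14.0, -11.0, -11.0, -11.0, -11.0]
0.014 end y v [-13.   0.] | y: [-31.0, -24.0, -17.0, -13.0, -13.0, -13.0, -13.0]
0.0175 end y v [-18.   0.] | y: [-31.0, -24.0, -19.0, -18.0, -18.0, -18.0, -18.0]
0.021 end y v [-21.   0.] | y: [-31.0, -25.0, -21.0, -21.0, -21.0, -21.0, -21.0]
0.014 end y v [50. 88.] | y: [-29.0, -16.0, -3.0, 10.0, 22.0, 35.0, 50.0]
0.0175 end y v [22. 19.] | y: [-29.0, -17.0, -5.0, 5.0, 13.0, 18.0, 22.0]
0.021 end y v [4. 0.] | y: [-29.0, -17.0, -7.0, 1.0, 4.0, 4.0, 4.0]
[-2.4, -2.2, -2, -1.7, -1.3, -0.8, -0.4, 0]
0.014 end y v [ 87. 180.] | y: [-30.0, -19.0, -6.0, 11.0, 32.0, 56.0, 87.0]
0.0175 end y v [ 59. 111.] | y: [-30.0, -20.0, -8.0, 7.0, 22.0, 39.0, 59.0]
0.021 end y v [31. 42.] | y: [-30.0, -20.0, -10.0, 2.0, 13.0, 23.0, 31.0]
0.014 end y v [41. 82.] | y: [-31.0, -23.0, -13.0, -1.0, 13.0, 26.0, 41.0]
0.0175 end y v [13. 12.] | y: [-31.0, -24.0,
[... 1073 characters left out ...]
9, -1.6, -1.2, -0.8, -0.4, 0]
0.014 end y v [52. 97.] | y: [-30.0, -20.0, -7.0, 6.0, 20.0, 34.0, 52.0]
0.0175 end y v [24. 28.] | y: [-30.0, -20.0, -9.0, 1.0, 10.0, 18.0, 24.0]
0.021 end y v [2. 0.] | y: [-30.0, -21.0, -11.0, -3.0, 1.0, 2.0, 2.0]
0.014 end y v [6. 0.] | y: [-31.0, -23.0, -15.0, -6.0, 1.0, 5.0, 6.0]
0.0175 end y v [-9.  0.] | y: [-31.0, -24.0, -17.0, -11.0, -9.0, -9.0, -9.0]
0.021 end y v [-15.   0.] | y: [-31.0, -24.0, -19.0, -16.0, -15.0, -15.0, -15.0]
0.014 end y v [ 95. 189.] | y: [-29.0, -16.0, -1.0, 17.0, 38.0, 62.0, 95.0]
0.0175 end y v [ 67. 120.] | y: [-29.0, -16.0, -3.0, 13.0, 28.0, 46.0, 67.0]
0.021 end y v [39. 51.] | y: [-29.0, -17.0, -5.0, 8.0, 19.0, 29.0, 39.0]
```

send_rows(fingers=[-1,-1,-1,-1,-1], slide=[[0,0,0],[0,0,0],[0,0,0],[0,0,0],[0,0,0]], rotation=[[0,0.0035,0],[0,0.007,0],[0,0.0105,0],[0,0.0133,0],[0,0.0133,0]])

```text
clock: 7.85
tcp_pos: [0.4873, -0.251, 0.1986]
ee_rot: [[-0.031, 1.0, -0.0], [1.0, 0.031, 0.0], [0.0, -0.0, -1.0]]
force: [-0.1, 0.4, -6.5]
width: 0.469
finger_force: 55.0
```

```bash
python3 - <<'E'
from h import *
look();look()
E
```

```text
t 7.85 -> 7.95 tcp [ 0.4873 -0.251   0.1986] tilt 0.02 roll -0.0 F [-0.11  0.39 -6.46] T [-0.062  0.247 -0.025] [-0.066  0.239  0.006]
drum y mm side/top/both [(np.float64(-5.0), 160, np.float64(2.1)), (np.float64(-2.0), 74, np.float64(1.4)), (np.float64(-3.6), 234, np.float64(1.9))]
t 7.95 -> 8.05 tcp [ 0.4872 -0.2508  0.1986] tilt -0.0 roll -0.0 F [ 0.5   0.24 -5.77] T [-0.066  0.239  0.006] [-0.077  0.214  0.057]
drum y mm side/top/both [(np.float64(-3.6), 167, np.float64(2.1)), (np.float64(-3.0), 79, np.float64(1.3)), (np.float64(-3.3), 246, np.float64(1.8))]
```

send_rows(fingers=[-1,-1,-1,-1], slide=[[0,0,0],[0,0,0],[0,0,0],[0,0,0]], rotation=[[0,0,0],[0,0,0],[0,0,0],[0,0,0]])

```text
clock: 8.45
tcp_pos: [0.4873, -0.2506, 0.1987]
ee_rot: [[-0.031, 1.0, 0.0], [1.0, 0.031, -0.0], [-0.0, 0.0, -1.0]]
force: [0.1, -0.4, -6.5]
width: 0.47
finger_force: 55.0
```

```bash
python3 - <<'E'
from h import *
look()
E
```

```text
t 8.45 -> 8.55 tcp [ 0.4873 -0.2506  0.1987] tilt -0.0 roll 0.0 F [ 0.08 -0.39 -6.47] T [-0.086  0.23   0.077] [-0.012  0.239  0.027]
drum y mm side/top/both [(np.float64(-3.7), 166, np.float64(2.1)), (np.float64(-1.8), 78, np.float64(1.4)), (np.float64(-2.8), 244, np.float64(1.9))]
```

At rest at about y = -3 mm. I'll hold it there for 3 s, then work out the carry.

send_rows(fingers=[-1,-1,-1,-1,-1,-1,-1,-1,-1,-1,-1,-1], slide=[[0,0,0],[0,0,0],[0,0,0],[0,0,0],[0,0,0],[0,0,0],[0,0,0],[0,0,0],[0,0,0],[0,0,0],[0,0,0],[0,0,0]], rotation=[[0,0,0],[0,0,0],[0,0,0],[0,0,0],[0,0,0],[0,0,0],[0,0,0],[0,0,0],[0,0,0],[0,0,0],[0,0,0],[0,0,0]])

```text
clock: 9.75
tcp_pos: [0.4873, -0.2506, 0.1986]
ee_rot: [[-0.031, 1.0, -0.0], [1.0, 0.031, 0.0], [0.0, -0.0, -1.0]]
force: [-0.2, -0.5, -6.4]
width: 0.472
finger_force: 55.0
```

send_rows(fingers=[-1,-1,-1,-1,-1,-1,-1,-1,-1,-1,-1,-1], slide=[[0,0,0],[0,0,0],[0,0,0],[0,0,0],[0,0,0],[0,0,0],[0,0,0],[0,0,0],[0,0,0],[0,0,0],[0,0,0],[0,0,0]], rotation=[[0,0,0],[0,0,0],[0,0,0],[0,0,0],[0,0,0],[0,0,0],[0,0,0],[0,0,0],[0,0,0],[0,0,0],[0,0,0],[0,0,0]])

```text
clock: 10.95
tcp_pos: [0.4873, -0.2506, 0.1986]
ee_rot: [[-0.031, 1.0, -0.0], [1.0, 0.031, 0.0], [0.0, -0.0, -1.0]]
force: [-0.1, -0.6, -5.8]
width: 0.471
finger_force: 55.0
```

```bash
python3 - <<'E'
from h import *
o,s,c=look()
# scanner: yaw from plate edges (unoccluded initial picture)
c=dict(np.load("top0.npz"))
m=mask(c,(0,0,0),(179,60,255),(235,160,305,232));v,u=np.nonzero(m)
# bright plate by value
g=hsv(c)[:,:,2];pm=np.uint8((m)&(g>185));print(pm.sum())
n,l,st,ce=cv2.connectedComponentsWithStats(pm);i=1+st[1:,4].argmax()
P=plane(c,np.argwhere(l==i)[:,::-1],.02)[:,:2].astype(np.float32);print(cv2.minAreaRect(cv2.convexHull(P)))
for yaw in(-11.5,):
    a=np.radians(yaw);p=np.array([.5677,.174])-.062*np.array([np.cos(a),np.sin(a)])
    print(p,need(o,(*p,.198),toolrot(yaw)), p-np.array(o["tcp_pos"])[:2])
E
```

```text
t 10.95 -> 11.05 tcp [ 0.4873 -0.2506  0.1986] tilt 0.0 roll -0.0 F [-0.11 -0.63 -5.81] T [-0.028  0.232 -0.012] [-0.057  0.195  0.024]
drum y mm side/top/both [(np.float64(-3.7), 166, np.float64(1.8)), (np.float64(-2.8), 79, np.float64(1.5)), (np.float64(-3.2), 245, np.float64(1.6))]
56
((0.5037619471549988, 0.12973861396312714), (0.010709420777857304, 0.005286741070449352), 17.460098266601562)
[0.50694467 0.18636081] (array([5.452, 0.417, 0.008]), array([-0.    , -0.    ,  0.0739])) [0.01966144 0.43695252]
```

Step 2's hold is done. I'll carry the tray in two smooth halves at up to 0.05 m/s² and 0.06 m/s, checking the drum in between.

send_rows(fingers=[-1,-1,-1,-1,-1,-1,-1,-1,-1,-1,-1,-1], slide=[[0.003,0,0],[0.0125,0.001,0],[0.028,0.002,0],[0.05,0.004,0],[0.078,0.006,0],[0.1125,0.009,0],[0.153,0.012,0],[0.2,0.0155,0],[0.253,0.02,0],[0.3125,0.024,0],[0.378,0.029,0],[0.45,0.035,0]], rotation=[[0,0,0],[0,0,0],[0,0,0],[0,0,0],[0,0,0],[0,0,0],[0,0,0],[0,0,0],[0,0,0],[0,0,0],[0,0,0],[0,0,0]])

```text
clock: 12.25
tcp_pos: [0.489, -0.214, 0.1987]
ee_rot: [[-0.031, 1.0, 0.0], [1.0, 0.031, 0.0], [0.0, 0.0, -1.0]]
force: [-0.1, 0.0, -6.6]
width: 0.473
finger_force: 55.0
```

send_rows(fingers=[-1,-1,-1,-1,-1,-1,-1,-1,-1,-1,-1,-1], slide=[[0.075,0.006,0],[0.15,0.012,0],[0.225,0.0175,0],[0.3,0.023,0],[0.375,0.029,0],[0.45,0.035,0],[0.525,0.041,0],[0.6,0.047,0],[0.675,0.0525,0],[0.75,0.058,0],[0.825,0.064,0],[0.9,0.07,0]], rotation=[[0,0,0],[0,0,0],[0,0,0],[0,0,0],[0,0,0],[0,0,0],[0,0,0],[0,0,0],[0,0,0],[0,0,0],[0,0,0],[0,0,0]])

```text
clock: 13.45
tcp_pos: [0.4923, -0.1419, 0.1986]
ee_rot: [[-0.031, 1.0, 0.0], [1.0, 0.031, 0.0], [0.0, 0.0, -1.0]]
force: [0.1, -0.7, -6.2]
width: 0.473
finger_force: 55.0
```

send_rows(fingers=[-1,-1,-1,-1,-1,-1,-1,-1,-1,-1,-1,-1], slide=[[0.075,0.006,0],[0.15,0.012,0],[0.225,0.0175,0],[0.3,0.023,0],[0.375,0.029,0],[0.45,0.035,0],[0.525,0.041,0],[0.6,0.047,0],[0.675,0.0525,0],[0.75,0.058,0],[0.825,0.064,0],[0.9,0.07,0]], rotation=[[0,0,0],[0,0,0],[0,0,0],[0,0,0],[0,0,0],[0,0,0],[0,0,0],[0,0,0],[0,0,0],[0,0,0],[0,0,0],[0,0,0]])

```text
clock: 14.65
tcp_pos: [0.4956, -0.0697, 0.1986]
ee_rot: [[-0.031, 1.0, 0.0], [1.0, 0.031, 0.0], [0.0, 0.0, -1.0]]
force: [-0.2, 0.6, -5.9]
width: 0.47
finger_force: 55.0
```

send_rows(fingers=[-1,-1,-1,-1,-1,-1,-1,-1,-1,-1,-1,-1], slide=[[0.072,0.006,0],[0.1375,0.011,0],[0.197,0.015,0],[0.25,0.0195,0],[0.297,0.023,0],[0.3375,0.026,0],[0.372,0.029,0],[0.4,0.031,0],[0.422,0.033,0],[0.4375,0.034,0],[0.447,0.035,0],[0.45,0.035,0]], rotation=[[0,0,0],[0,0,0],[0,0,0],[0,0,0],[0,0,0],[0,0,0],[0,0,0],[0,0,0],[0,0,0],[0,0,0],[0,0,0],[0,0,0]])

```text
clock: 15.85
tcp_pos: [0.4973, -0.0342, 0.1987]
ee_rot: [[-0.031, 1.0, 0.0], [1.0, 0.031, -0.0], [-0.0, 0.0, -1.0]]
force: [0.5, 0.2, -6.3]
width: 0.473
finger_force: 55.0
```

```bash
python3 - <<'E'
from h import *
o,s,c=look()
print(need(o,(.507,.1864,.198),toolrot(-11.5)))
E
```

```text
t 15.85 -> 15.95 tcp [ 0.4973 -0.0342  0.1987] tilt -0.0 roll 0.0 F [ 0.47  0.16 -6.26] T [-0.092  0.223 -0.047] [ 0.01   0.194 -0.002]
drum y mm side/top/both [(np.float64(-4.3), 216, np.float64(2.0)), (None, 0), (np.float64(-4.3), 216, np.float64(2.0))]
(array([2.752, 0.208, 0.008]), array([0.    , 0.    , 0.0739]))
```

send_rows(fingers=[-1,-1,-1,-1,-1,-1,-1,-1,-1,-1,-1,-1], slide=[[0.003,0,0],[0.0125,0.001,0],[0.028,0.002,0],[0.05,0.004,0],[0.078,0.006,0],[0.1125,0.009,0],[0.153,0.012,0],[0.2,0.0155,0],[0.253,0.02,0],[0.3125,0.024,0],[0.378,0.029,0],[0.45,0.035,0]], rotation=[[0,0,0],[0,0,0],[0,0,0],[0,0,0],[0,0,0],[0,0,0],[0,0,0],[0,0,0],[0,0,0],[0,0,0],[0,0,0],[0,0,0]])

```text
clock: 17.15
tcp_pos: [0.499, 0.0024, 0.1987]
ee_rot: [[-0.031, 1.0, 0.0], [1.0, 0.031, 0.0], [0.0, 0.0, -1.0]]
force: [-0.4, 0.0, -5.7]
width: 0.468
finger_force: 55.0
```

send_rows(fingers=[-1,-1,-1,-1,-1,-1,-1,-1,-1,-1,-1,-1], slide=[[0.075,0.006,0],[0.15,0.012,0],[0.225,0.0175,0],[0.3,0.023,0],[0.375,0.029,0],[0.45,0.035,0],[0.525,0.041,0],[0.6,0.047,0],[0.675,0.0525,0],[0.75,0.058,0],[0.825,0.064,0],[0.9,0.07,0]], rotation=[[0,0,0],[0,0,0],[0,0,0],[0,0,0],[0,0,0],[0,0,0],[0,0,0],[0,0,0],[0,0,0],[0,0,0],[0,0,0],[0,0,0]])

```text
clock: 18.35
tcp_pos: [0.5023, 0.0745, 0.1986]
ee_rot: [[-0.031, 1.0, -0.0], [1.0, 0.031, 0.0], [0.0, -0.0, -1.0]]
force: [0.0, -0.5, -6.0]
width: 0.471
finger_force: 55.0
```

send_rows(fingers=[-1,-1,-1,-1,-1,-1,-1,-1,-1,-1,-1,-1], slide=[[0.075,0.006,0],[0.15,0.012,0],[0.225,0.0175,0],[0.3,0.023,0],[0.375,0.029,0],[0.45,0.035,0],[0.525,0.041,0],[0.6,0.047,0],[0.675,0.0525,0],[0.75,0.058,0],[0.825,0.064,0],[0.9,0.07,0]], rotation=[[0,0,0],[0,0,0],[0,0,0],[0,0,0],[0,0,0],[0,0,0],[0,0,0],[0,0,0],[0,0,0],[0,0,0],[0,0,0],[0,0,0]])

```text
clock: 19.55
tcp_pos: [0.5057, 0.1467, 0.1987]
ee_rot: [[-0.031, 1.0, 0.0], [1.0, 0.031, 0.0], [0.0, 0.0, -1.0]]
force: [-0.5, 0.8, -6.0]
width: 0.471
finger_force: 55.0
```

send_rows(fingers=[-1,-1,-1,-1,-1,-1,-1,-1,-1,-1,-1,-1], slide=[[0.072,0.006,0],[0.1375,0.011,0],[0.197,0.015,0],[0.25,0.0195,0],[0.297,0.023,0],[0.3375,0.026,0],[0.372,0.029,0],[0.4,0.031,0],[0.422,0.033,0],[0.4375,0.034,0],[0.447,0.035,0],[0.45,0.035,0]], rotation=[[0,0,0],[0,0,0],[0,0,0],[0,0,0],[0,0,0],[0,0,0],[0,0,0],[0,0,0],[0,0,0],[0,0,0],[0,0,0],[0,0,0]])

```text
clock: 20.75
tcp_pos: [0.5073, 0.1823, 0.1986]
ee_rot: [[-0.031, 1.0, -0.0], [1.0, 0.031, 0.0], [0.0, -0.0, -1.0]]
force: [1.1, -0.3, -6.8]
width: 0.468
finger_force: 55.0
```

send_rows(fingers=[-1,-1,-1,-1,-1,-1,-1,-1,-1,-1,-1,-1], slide=[[0,0,0],[0.001,0,0],[0.002,0,0],[0.004,0,0],[0.006,0,0],[0.008,0,0],[0.011,0,0],[0.014,0,0],[0.017,0,0],[0.02,0,0],[0.023,0,0],[0.026,0,0]], rotation=[[0,0,0.0003],[0,0,0.001],[0,0,0.0023],[0,0,0.0041],[0,0,0.0064],[0,0,0.0093],[0,0,0.0126],[0,0,0.0164],[0,0,0.0208],[0,0,0.0257],[0,0,0.0311],[0,0,0.037]])

```text
clock: 21.95
tcp_pos: [0.5073, 0.1843, 0.1987]
ee_rot: [[0.086, 0.996, 0.0], [0.996, -0.086, 0.0], [0.0, 0.0, -1.0]]
force: [-0.3, -0.6, -5.9]
width: 0.469
finger_force: 55.0
```

send_rows(fingers=[-1,-1,-1,-1,-1,-1,-1,-1,-1,-1,-1,-1], slide=[[0.003,0,0],[0.006,0,0],[0.009,0,0],[0.012,0,0],[0.015,0,0],[0.018,0,0],[0.02,0,0],[0.022,0,0],[0.024,0,0],[0.025,0,0],[0.026,0,0],[0.026,0,0]], rotation=[[0,0,0.0059],[0,0,0.0113],[0,0,0.0162],[0,0,0.0206],[0,0,0.0244],[0,0,0.0277],[0,0,0.0306],[0,0,0.0329],[0,0,0.0347],[0,0,0.036],[0,0,0.0367],[0,0,0.037]])

```text
clock: 23.15
tcp_pos: [0.5074, 0.1864, 0.1986]
ee_rot: [[0.2, 0.98, -0.0], [0.98, -0.2, 0.0], [0.0, -0.0, -1.0]]
force: [0.4, 0.0, -6.5]
width: 0.472
finger_force: 55.0
```

```bash
python3 - <<'E'
from h import *
o,s,c=look()
print(need(o,(.507,.1864,.198),toolrot(-11.5)))
a=np.hstack([cv2.resize(c["pixels"][100:260,210:370],(400,400)),cv2.resize(s["pixels"][130:290,180:340],(400,400))])
cv2.imwrite("pics/end.png",a[:,:,::-1])
M,t=trayT(o);print("band",M@[0,0,.014]+t)
m=mask(s,(40,80,30),(85,255,255),(180,130,340,290));P=cloud(s,m);q=P[P[:,2]>.09];print("green hi",len(q),np.median(q,0))
E
```

```text
t 23.15 -> 23.25 tcp [0.5074 0.1864 0.1986] tilt 0.0 roll -0.0 F [ 0.39  0.04 -6.52] T [ 0.053  0.275 -0.018] [ 0.048  0.217 -0.019]
drum y mm side/top/both [(np.float64(-4.9), 232, np.float64(1.4)), (np.float64(-4.0), 104, np.float64(1.6)), (np.float64(-4.6), 336, np.float64(1.5))]
(array([-0.001, -0.005,  0.008]), array([-0.    , -0.    , -0.0002]))
band [0.56817573 0.17399885 0.12663118]
green hi 30 [0.57797464 0.19032165 0.12626965]
```

View pics/end.png

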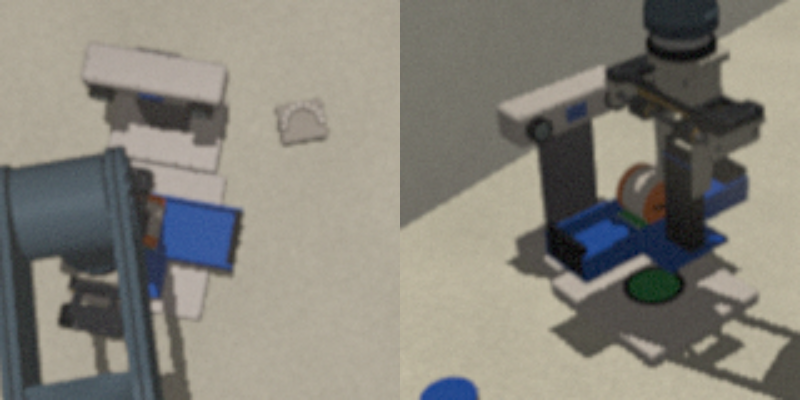

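The picture shows the tray level over the scanner, parallel to the camera bar, with the drum on the green band at (640,195) and the disc below it at (655,285). I'll hold for 5 s.

send_rows(fingers=[-1,-1,-1,-1,-1,-1,-1,-1,-1,-1,-1,-1], slide=[[0,0,0],[0,0,0],[0,0,0],[0,0,0],[0,0,0],[0,0,0],[0,0,0],[0,0,0],[0,0,0],[0,0,0],[0,0,0],[0,0,0]], rotation=[[0,0,0],[0,0,0],[0,0,0],[0,0,0],[0,0,0],[0,0,0],[0,0,0],[0,0,0],[0,0,0],[0,0,0],[0,0,0],[0,0,0]])

```text
clock: 24.45
tcp_pos: [0.5075, 0.1864, 0.1987]
ee_rot: [[0.2, 0.98, 0.0], [0.98, -0.2, -0.0], [-0.0, 0.0, -1.0]]
force: [0.4, -0.3, -6.4]
width: 0.472
finger_force: 55.0
```

send_rows(fingers=[-1,-1,-1,-1,-1,-1,-1,-1,-1,-1,-1,-1], slide=[[0,0,0],[0,0,0],[0,0,0],[0,0,0],[0,0,0],[0,0,0],[0,0,0],[0,0,0],[0,0,0],[0,0,0],[0,0,0],[0,0,0]], rotation=[[0,0,0],[0,0,0],[0,0,0],[0,0,0],[0,0,0],[0,0,0],[0,0,0],[0,0,0],[0,0,0],[0,0,0],[0,0,0],[0,0,0]])

```text
clock: 25.65
tcp_pos: [0.5074, 0.1864, 0.1987]
ee_rot: [[0.2, 0.98, 0.0], [0.98, -0.2, -0.0], [-0.0, 0.0, -1.0]]
force: [-0.3, -0.8, -6.3]
width: 0.471
finger_force: 55.0
```

send_rows(fingers=[-1,-1,-1,-1,-1,-1,-1,-1,-1,-1,-1,-1], slide=[[0,0,0],[0,0,0],[0,0,0],[0,0,0],[0,0,0],[0,0,0],[0,0,0],[0,0,0],[0,0,0],[0,0,0],[0,0,0],[0,0,0]], rotation=[[0,0,0],[0,0,0],[0,0,0],[0,0,0],[0,0,0],[0,0,0],[0,0,0],[0,0,0],[0,0,0],[0,0,0],[0,0,0],[0,0,0]])

```text
clock: 26.85
tcp_pos: [0.5075, 0.1864, 0.1987]
ee_rot: [[0.2, 0.98, 0.0], [0.98, -0.2, 0.0], [0.0, 0.0, -1.0]]
force: [-0.1, -0.1, -5.8]
width: 0.471
finger_force: 55.0
```

send_rows(fingers=[-1,-1,-1,-1,-1,-1,-1,-1,-1,-1,-1,-1], slide=[[0,0,0],[0,0,0],[0,0,0],[0,0,0],[0,0,0],[0,0,0],[0,0,0],[0,0,0],[0,0,0],[0,0,0],[0,0,0],[0,0,0]], rotation=[[0,0,0],[0,0,0],[0,0,0],[0,0,0],[0,0,0],[0,0,0],[0,0,0],[0,0,0],[0,0,0],[0,0,0],[0,0,0],[0,0,0]])

```text
clock: 28.05
tcp_pos: [0.5075, 0.1864, 0.1987]
ee_rot: [[0.2, 0.98, 0.0], [0.98, -0.2, 0.0], [0.0, 0.0, -1.0]]
force: [-0.1, -0.5, -6.4]
width: 0.473
finger_force: 55.0
```

send_rows(fingers=[-1,-1,-1,-1,-1,-1], slide=[[0,0,0],[0,0,0],[0,0,0],[0,0,0],[0,0,0],[0,0,0]], rotation=[[0,0,0],[0,0,0],[0,0,0],[0,0,0],[0,0,0],[0,0,0]])

```text
clock: 28.65
tcp_pos: [0.5074, 0.1864, 0.1987]
ee_rot: [[0.2, 0.98, -0.0], [0.98, -0.2, 0.0], [0.0, -0.0, -1.0]]
force: [-0.2, -0.3, -6.4]
width: 0.473
finger_force: 55.0
```

```bash
python3 - <<'E'
from h import *
from workcell import r
o,s,c=look()
d=drum(o,[s,c])[0][0]
if d is not None and abs(d+4.9)<4: print(r.sign_off())
E
```

```text
t 28.65 -> 28.75 tcp [0.5074 0.1864 0.1987] tilt 0.0 roll -0.0 F [-0.2  -0.29 -6.43] T [0.016 0.194 0.007] [-0.02   0.204  0.034]
drum y mm side/top/both [(np.float64(-5.2), 234, np.float64(1.4)), (np.float64(-4.3), 107, np.float64(1.4)), (np.float64(-4.9), 341, np.float64(1.3))]
the job is handed in; nothing more can be done
None
```

The job was handed in at about 28.8 s of the 72 s allowed, with no verdict returned: by my measurements the tray was held level and square about 107 mm above the green disc, with the drum at rest about 5 mm from the band's middle.

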